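Hang the second shelf bracket on its slotted upright

ROBOT

A 6-joint arm with a two-finger parallel gripper is mounted at the origin on a cart in front of the work surface, level with it; the furniture and walls round the work are solid. World frame = base frame: x ahead of the robot, y to its left, z up, the work surface at z = 0. Lengths are in m, angles in rad, forces in N, time in s.
With the tool pointing down it reaches from about 0.35 to 0.975 m from the base axis. Payload 17.4 kg.
Tool frame: the origin (TCP) lies where the fingers leave the gripper's body, on its centre line; the fingertips stand 73 mm ahead of it and the grasp point (between the pads) lies 54 mm ahead of it; z points along the fingers, y is the direction in which the jaws open and shut (so a half turn about z gives the same grasp; the last joint's range is limited). The gripper opens to 85 mm and grips with 20 to 120 N. Pads are 22 mm wide; open, the fingers measure 114 mm over their backs; the gripper's body (76 mm by 85 mm) begins 54 mm behind the grasp point. The pads swing forward as they close: fully open they stand 13 mm farther back than shut.
Start: joints at [-1.17, 0.116, 1.442, -0, 1.584, -0.038], TCP at [0.287, -0.611, 0.304] pointing down, gripper open.
Joint ranges: [-2.83, 2.83], [-0.83, 2.19], [0.07, 2.5], [-1.14, 4.28], [0.01, 3], [-2.97, 2.97]. Speed limits (rad/s): [1.89, 1.89, 2.22, 3.14, 3.14, 3.14].

INTERFACE

Orientations are given as a unit quaternion [w, x, y, z].
In Python, from workcell import manip gives the robot as it stands. The module is installed in compiled form; this text tells all that it offers.
- The arm moves only by the shell command python3 -m pendant 'ROWS'. ROWS is JSON, a list of rows, each a list of 5 numbers: the shift along the tool's x, y, z in mm, then the turn about the tool's z in rad, then the opening, from -1 (shut) to 1 (fully open). In form: [[dx, dy, dz, twist, gripper], ...]. A call has 1 to 20 rows; each row is the pose to reach, as a shift and turn from the pose commanded when the call began, along the tool's axes at that moment; what a row does not reach only later rows make up. A row lasts 1/12 s, in which the tool goes at most 41.7 mm and 7.16 degrees, less where a joint would pass 70% of its speed; a pose out of reach is approached as far as the arm can. A call with a gripper value outside its range is refused whole. The fingers move at their own pace and stop on an object; the grip force is fixed at half the most. Time passes only in rows, so rows that repeat a pose let the fingers close. It gives the time, the measured TCP pose, the force and the opening at its end, in the units of the state.
- manip.get_state(): the state, without advancing time (a new reading comes with each control period).
- manip.get_image(name): name is "side" or "top" or "wrist"; returns the picture (384x512x3 uint8, blue, green, red); there is no depth.
- manip.get_calibration(name): a dict with "K" (3x3 intrinsics, pixels), "extrinsics" (4x4, takes a point from camera to world coordinates). Camera axes: x right, y up, looking along -z (the intrinsics and any distortion apply to the point x, -y, -z); pixel columns grow to the right and rows downward; lengths in m; the calibration is good to about 2 mm. A picture is of the moment at which its call begins: read the wrist's pose just before it. get_calibration takes no time and is no camera call; for the wrist camera it gives the pose at the moment of the call.
- manip.finish_job(): hands the job in, once; it reports no verdict.
Trained networks look in the newest picture that a camera, given by its name, has taken for a name from the list of things; names that differ only in an ending like _2 or _b are one class to them, and where a whole thing is asked for, a point or a joint stands for the part that bears it (a point fixed in the world has none). Each returns a list of dicts, best first, with "score" (0 to 1); they miss things now and then, are a little off and sometimes report something else, mostly with a low value. They report only what shows in the picture. A call takes as long as a camera call.
- manip.boxes_of(name, camera): "centre" ([x, y, z] in m, in the coordinates of the camera as it stood for that picture, good to about 4 mm: the middle of the surface that is visible of it).
The state is a dict: "clock": time; "joint_pos": joint angles; "joint_velocities": joint speeds; "joint_efforts": joint torques, N m; "ee_pos": TCP position; "tool_rot": TCP orientation; "contact_force": force on the tool from outside, world axes, zero at the start; "torque": the same for the moment, N m; "finger_gap": opening from 0.0 (shut) to 1.0 (fully open).
Only numpy, scipy, OpenCV 4.12 (cv2) and the standard library are available. Lean on these libraries where they do the work, as an engineer would, in place of code of your own. Each camera call takes 0.05 s, during which the arm holds its last target.

TASK

Two slotted uprights stand on a base plate; one already carries its shelf bracket, and the matching bracket stands loose on a small wooden box. Hook the loose bracket's tabs into the empty upright's upper pair of slots, the pair its mate hangs in, then push it down until it is fully home and the spring catch has snapped out above its upper tab. Press firmly but never force it - a push of about 25 N on the middle of the arm is the most it should take - leave it hanging there locked and let go, and do not shove the things standing about.

Things in the scene. Friction and masses are not known exactly. Their poses are not given: they have to be found in the camera images.
- bracket: Loose steel shelf bracket, 0.3 kg +-20 %, standing upright on its underside on the wooden box. Origin: on the back face of its back plate, mid-width, level with the underside; x points out of the back (as the tabs do), z up, the arm runs to -x. Back plate 24 wide, 60 high, 5 thick (x -5 to 0 mm). A thin brace joins plate and arm within 30 mm of the plate.
- wooden_box: Small closed plywood box, fixed, 114 x 74 mm, 115 mm high; its flat lid carries the bracket, which overhangs it. Origin at the centre of its underside, x along its length.
- bracket_arm (a point): Centre of the bracket's arm, where to grip it and push it down (further out, leverage strains the tabs more): origin x -62, z 13 mm. The arm is a bar 20 mm wide (y), 26 high (z 0 to 26), from x -4 to -125, with a stop 34 high at its front end (x -124 to -129). Keep it gripped and level while pushing down: pushed loose it can tilt and jam.
- upper_tab (a point): On the bracket's upper tab: tip (x 8.5 mm) at the height of the neck's underside (z 46). Two equal tabs on the plate's mid-line, the lower one 32 mm below; each 8 mm wide (y), a neck 8 high (z 46 to 54) and 4.5 long that ends in a lip 4 thick (x 4.5 to 8.5) hanging 8 mm below the neck (lip z 38 to 54).
- upright: The empty upright: fixed grey channel 38 mm wide, 199 high, its front an aluminium slotted strip 3 mm thick; on a 12 mm base plate, 140 mm left or right of the one with a bracket. Origin: in the strip's front plane, mid-width, at the channel's foot (12 mm over the worktop); z up, x into the channel: same axes as the hung bracket. Neither it nor its points show the strip's real height (see hook_point).
- hook_point (a point): Where the bracket's origin lies at home if the strip is at nominal height (upright x 0, y 0, z 105 mm). But the strip is clamped by hand anywhere from 11 mm below to 11 mm above nominal: slots and home shift with it and must be seen or felt. Home: plate against the strip, necks resting on the slots' lower edges; about 1.5 mm of play behind the strip. From where the tabs go in it drops 8 to 12 mm.
- upper_slot (a point): Nominal centre of the top slot, in the strip's front plane (upright z 161 mm). Four equal slots on the mid-line, 12 mm wide (y), 20 high, open behind; upper pair nominally z 119 to 139 and 151 to 171 (the right one, level with the mate), lower pair 70 mm lower.
- mate_upright: The upright that already carries the mate bracket at home; fixed, origin and axes as for the empty upright, strip at nominal height. Its bracket's arm reaches 129 mm out to -x, 105 to 131 mm above its origin.
- lock_pawl (a joint): Spring catch in the top slot. 0: sprung forward, flush with the strip (also when empty); + m: pushed back (0.0075 with the tab fully in). It pushes the tab out with 2 N at 0, 6.5 N with the tab in, and rubs on it going down (with the strip about 5 to 12 N: it does not drop by its weight). It snaps forward above the upper tab when the bracket is within about 1.5 mm of home, and then blocks lifting.
- oil_bottle: cream oil bottle with a long red spout, standing, 45 mm wide, 165 high; origin at the centre of its underside. A bystander; leave it alone.
- freewheel: dark toothed sprocket cluster lying flat, 101 mm across, 34 high; origin at the centre of its underside. A bystander; leave it alone.
- tape_roll: roll of black tape lying flat, 62 mm across, 19 high; origin at the centre of its underside. A bystander; leave it alone.
- hub_high_flange: bare hub standing on end, two flanges 90 mm across, 79 high; origin at the centre of its underside. A bystander; leave it alone.
- brake_caliper: small brake caliper lying flat, 74 x 52 x 14 mm; origin at the centre of its underside. A bystander; leave it alone.

How it is judged:
On the way:
1. the bracket's tabs are in the upper slots of the empty upright, pushing the spring catch back (x of bracket in the frame of upright between -0.005 and 0.003 m and y of bracket in the frame of upright between -0.004 and 0.004 m and z of bracket in the frame of upright between 0.09 and 0.133 m and value of joint lock_pawl above 0.005 m), for 0.1 s.
At the end, for the whole second after the job is handed in: The bracket hangs in the upper pair of slots of the empty upright, released and at rest: plate against the strip within 3.5 mm, centred within 4 mm, level and square within 0.1 rad, pushed down far enough that the spring catch has snapped forward (under 2 mm) above its upper tab (x of bracket in the frame of upright between -0.0035 and 0.003 m and y of bracket in the frame of upright between -0.004 and 0.004 m and z of bracket in the frame of upright between 0.09 and 0.122 m and angle between the z axis of bracket and the z axis of upright, either way round below 0.1 rad and angle between the x axis of bracket and the x axis of upright, either way round below 0.1 rad and value of joint lock_pawl below 0.002 m and linear speed of bracket below 0.02 m/s and contact force between the fingers and bracket below 0.2 N); the robot touches nothing.
It fails at once if the bracket and the empty upright press on each other with more than 130 N in all (the sum over their contacts; a push of about 36 N down on the middle of the arm makes that much, by leverage) (contact force between bracket and upright above 130 N).
It fails at once if a bystander is moved by more than 30 mm (distance of any of oil_bottle, freewheel, tape_roll, hub_high_flange, brake_caliper from where it was at the start of the episode above 0.03 m).
It also fails if it takes over 58 s, if anything falls off the work surface, if the arm or the gripper's body presses on something with over 40 N, if the wrist force passes 120 N, or if a joint passes its speed limit or range.

## Working session

There is one attempt and no reset: what is moved stays moved. The work goes in short steps, Python scripts to look and compute and a shell command to move; the robot and the scene stay as the last step left them, time stands still between calls to the robot, and variables do not carry over. Pictures are saved under pics/ and viewed, and the job is handed in when it is done.

```bash
ls; mkdir -p pics; cat > h.py <<'E'
import numpy as np, cv2
from workcell import manip
def snap(n,f):
    im=manip.get_image(n); cv2.imwrite('pics/'+f,im); return im
def w(n,p):
    E=np.array(manip.get_calibration(n)['extrinsics']); return E[:3,:3]@np.array(p)+E[:3,3]
def proj(n,P):
    c=manip.get_calibration(n);E=np.array(c['extrinsics']);K=np.array(c['K'])
    p=E[:3,:3].T@(np.array(P)-E[:3,3]); q=K@np.array([p[0],-p[1],-p[2]]); return q[:2]/q[2]
E
python3 - <<'E'
from h import *
s=manip.get_state(); print(s)
for n in ['side','top','wrist']:
    snap(n,n+'0.png'); c=manip.get_calibration(n); print(n,c)
    for t in ['bracket','wooden_box','upright','mate_upright','upper_slot','bracket_arm','upper_tab']:
        try:
            for r in manip.boxes_of(t,n)[:3]: print(n,t,round(r['score'],2),w(n,r['centre']).round(4))
        except Exception as e: print(n,t,e)
E
```

```text
pics
{'clock': 0.0, 'joint_pos': array([-1.16979286e+00,  1.16472343e-01,  1.44230133e+00, -8.02459349e-06,
        1.58398567e+00, -3.77789689e-02]), 'joint_velocities': array([ 3.71353054e-04, -1.36091604e-03,  4.96105516e-05,  1.28851292e-03,
        6.70077790e-04, -1.63807910e-04]), 'joint_efforts': array([ 2.85400201e-03, -7.31992650e+01, -6.32482338e+01,  1.26118844e-04,
        6.30182869e-03, -7.96730114e-05]), 'ee_pos': array([ 0.28672312, -0.61094835,  0.30314893]), 'tool_rot': array([-5.73024765e-04,  9.76029968e-01,  2.17635386e-01, -1.09306840e-04]), 'contact_force': array([-0.78830787, -0.06052448,  0.13081365]), 'torque': array([-0.00360969,  0.02102012,  0.0386129 ]), 'finger_gap': 0.9973806314189118}
side {'K': array([[432.86279098,   0.        , 260.98603103],
       [  0.        , 432.86279098, 190.87244568],
       [  0.        ,   0.        ,   1.        ]]), 'extrinsics': array([[-0.84755694,  0.30771551, -0.43238686, -0.05404908],
       [-0.53030899, -0.45962034,  0.71240544,  1.20571431],
       [ 0.02048441,  0.83310282,  0.55273872,  0.93467676],
       [ 
[... 1188 characters left out ...]
op mate_upright 0.9 [ 0.6912 -0.105   0.1389]
top upper_slot 0.59 [ 0.6959 -0.2409  0.1449]
top bracket_arm 0.81 [0.4647 0.3959 0.15  ]
top upper_tab 0.88 [0.4698 0.3902 0.1445]
wrist {'K': array([[303.37686171,   0.        , 259.18961524],
       [  0.        , 303.37686171, 188.79563877],
       [  0.        ,   0.        ,   1.        ]]), 'extrinsics': array([[ 4.24362724e-01,  8.60369913e-01,  2.82276269e-01,
         3.58482212e-01],
       [-9.05492099e-01,  4.03015794e-01,  1.32899696e-01,
        -5.77459659e-01],
       [ 5.81105290e-04, -3.11996608e-01,  9.50083038e-01,
         3.74192168e-01],
       [ 0.00000000e+00,  0.00000000e+00,  0.00000000e+00,
         1.00000000e+00]])}
```

View pics/side0.png

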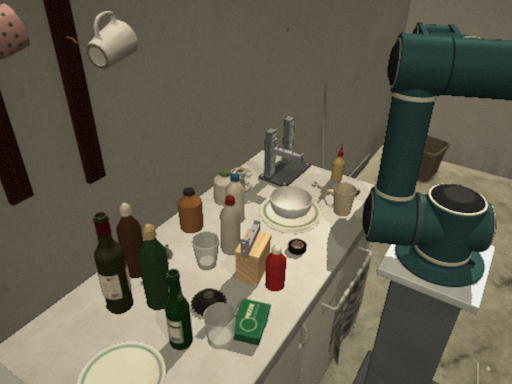

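View pics/top0.png

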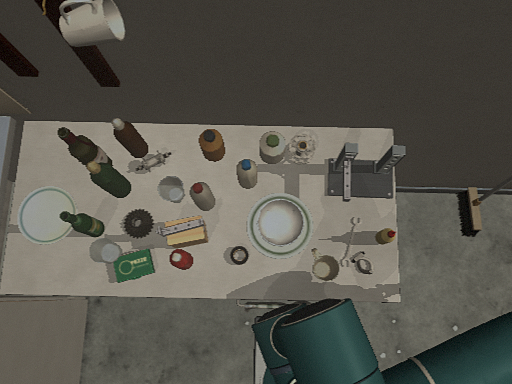

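View pics/wrist0.png

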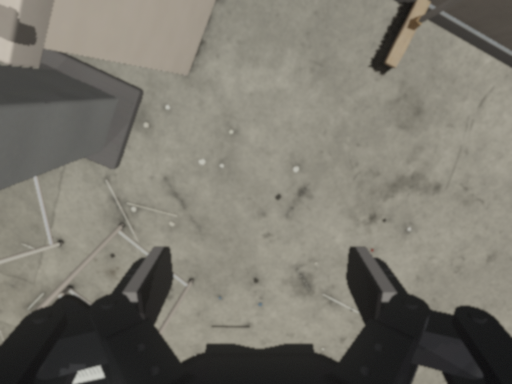

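```bash
python3 - <<'E'
from h import *
im=cv2.imread('pics/top0.png');s=cv2.imread('pics/side0.png')
def z(im,a,b,w,h,k,f): cv2.imwrite('pics/'+f,cv2.resize(im[b:b+h,a:a+w],None,fx=k,fy=k,interpolation=cv2.INTER_CUBIC))
z(im,320,130,90,75,8,'z1.png'); z(im,145,200,90,70,8,'z2.png'); z(s,225,110,90,75,8,'z3.png'); z(s,220,215,80,75,8,'z4.png')
E
```

```text
(no output)
```

View pics/z1.png

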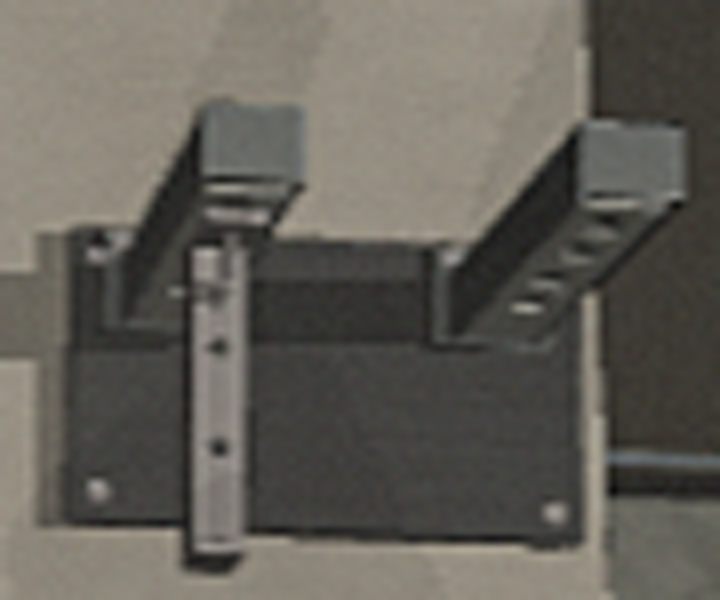

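View pics/z2.png

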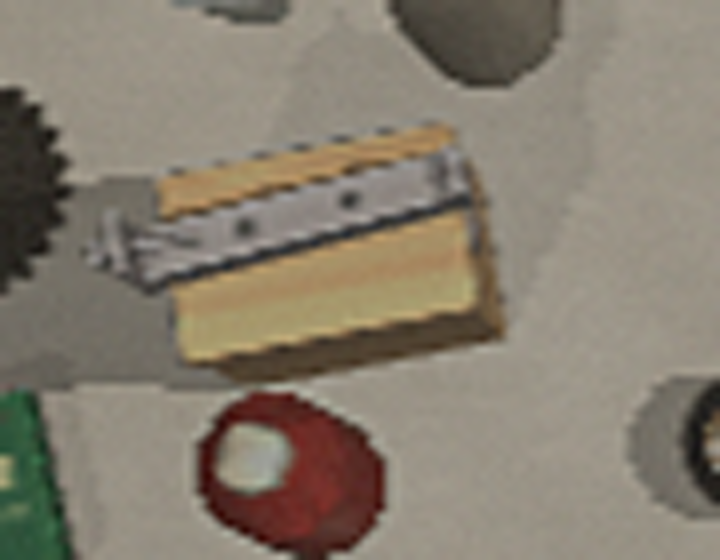

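View pics/z3.png

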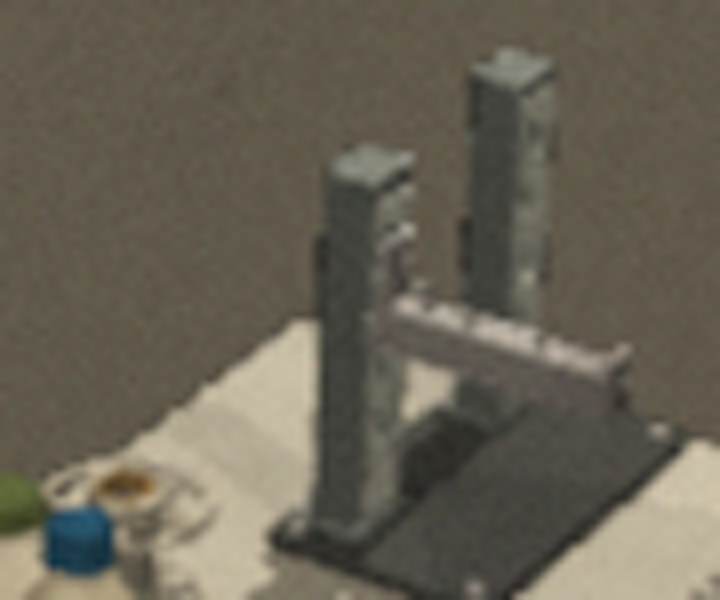

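View pics/z4.png

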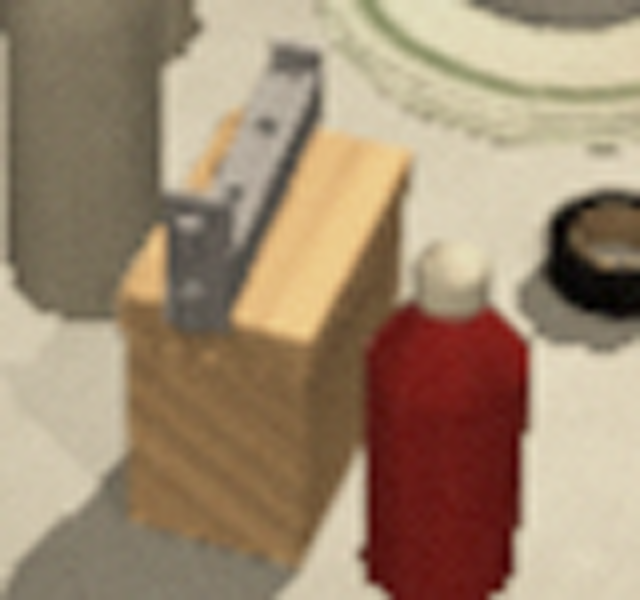

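```bash
python3 - <<'E'
from h import *
for n in ['top','side']:
    for t in ['oil_bottle','freewheel','tape_roll','hub_high_flange','brake_caliper','hook_point','mate_upright']:
        for r in manip.boxes_of(t,n)[:2]: print(n,t,round(r['score'],2),w(n,r['centre']).round(3))
# project hypothesised points onto top
for P in [(.7,-.25,.211),(.7,-.11,.211),(.7,-.25,.012),(.47,.39,.141),(.45,.38,.115)]: print(P,proj('top',P).round(1),proj('side',P).round(1))
E
```

```text
top oil_bottle 0.76 [ 0.465 -0.238  0.091]
top freewheel 0.72 [0.495 0.554 0.016]
top tape_roll 0.74 [ 0.688 -0.104  0.14 ]
top tape_roll 0.57 [0.401 0.224 0.02 ]
top hub_high_flange 0.76 [0.753 0.026 0.066]
top brake_caliper 0.61 [ 0.386 -0.182  0.011]
top hook_point 0.88 [ 0.697 -0.24   0.145]
top mate_upright 0.9 [ 0.691 -0.105  0.139]
side oil_bottle 0.54 [ 0.467 -0.237  0.065]
side freewheel 0.7 [0.502 0.572 0.021]
side tape_roll 0.56 [0.397 0.229 0.016]
side hub_high_flange 0.52 [0.745 0.017 0.06 ]
side hook_point 0.77 [ 0.702 -0.234  0.134]
side mate_upright 0.85 [ 0.697 -0.099  0.134]
(0.7, -0.25, 0.211) [397.7 151.6] [290.  117.7]
(0.7, -0.11, 0.211) [350.5 150.5] [272.4 130. ]
(0.7, -0.25, 0.012) [380.1 170.5] [287.3 160.3]
(0.47, 0.39, 0.141) [181.4 227. ] [251.3 234.3]
(0.45, 0.38, 0.115) [185.9 234.9] [258.9 241.8]
```

```bash
python3 -m pendant '[[407,-130,84,-1.131,1],[407,-130,84,-1.131,1],[407,-130,84,-1.131,1],[407,-130,84,-1.131,1],[407,-130,84,-1.131,1],[407,-130,84,-1.131,1],[407,-130,84,-1.131,1],[407,-130,84,-1.131,1],[407,-130,84,-1.131,1],[407,-130,84,-1.131,1],[407,-130,84,-1.131,1],[407,-130,84,-1.131,1],[407,-130,84,-1.131,1],[407,-130,84,-1.131,1],[407,-130,84,-1.131,1]]'
python3 - <<'E'
from h import *
snap('wrist','w1.png'); c=manip.get_calibration('wrist');print(c['extrinsics'].round(4).tolist()); print(manip.get_state()['joint_pos'])
for t in ['upright','mate_upright','upper_slot','hook_point']:
    for r in manip.boxes_of(t,'wrist')[:2]: print(t,round(r['score'],2),w('wrist',r['centre']).round(4))
E
```

```text
clock: 3.15
ee_pos: [0.5994, -0.3213, 0.2203]
tool_rot: [0.0, 0.708, 0.706, -0.0]
contact_force: [0.0, 0.1, -0.1]
finger_gap: 0.998
[[1.0, 0.003, -0.0001, 0.5986], [-0.0028, 0.9497, 0.3131, -0.2416], [0.0011, -0.3131, 0.9497, 0.2906], [0.0, 0.0, 0.0, 1.0]]
[-5.29654051e-01  1.59774642e-01  1.52929475e+00 -1.05978502e-04
  1.45197623e+00 -5.27346890e-01]
upright 0.36 [ 0.6948 -0.2562  0.176 ]
upper_slot 0.77 [ 0.6912 -0.2529  0.1344]
hook_point 0.84 [ 0.6847 -0.2562  0.1344]
```

View pics/w1.png

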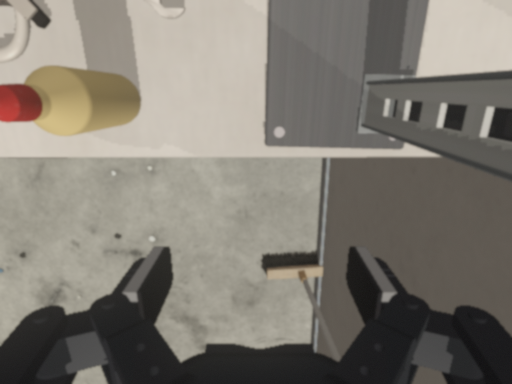

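```bash
python3 -m pendant '[[20,-40,-20,0,1],[20,-40,-20,0,1],[20,-40,-20,0,1],[20,-40,-20,0,1]]'
python3 - <<'E'
from h import *
im=snap('wrist','w2.png'); c=manip.get_calibration('wrist');print(c['extrinsics'].round(4).tolist())
np.savez('w2.npz',E=c['extrinsics'],K=c['K'])
z=im[60:190,320:512]; cv2.imwrite('pics/w2z.png',cv2.resize(z,None,fx=4,fy=4,interpolation=cv2.INTER_CUBIC))
E
```

```text
clock: 3.73
ee_pos: [0.56, -0.3007, 0.2406]
tool_rot: [0.001, 0.708, 0.707, 0.0]
contact_force: [-0.3, -0.1, 0.3]
finger_gap: 1.004
[[1.0, 0.0021, -0.0008, 0.5594], [-0.0018, 0.9497, 0.3132, -0.221], [0.0014, -0.3131, 0.9497, 0.3104], [0.0, 0.0, 0.0, 1.0]]
```

View pics/w2.png

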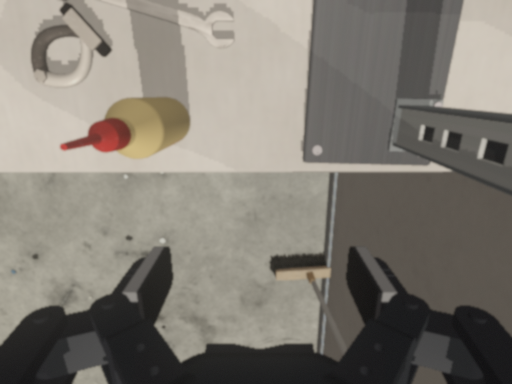

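View pics/w2z.png

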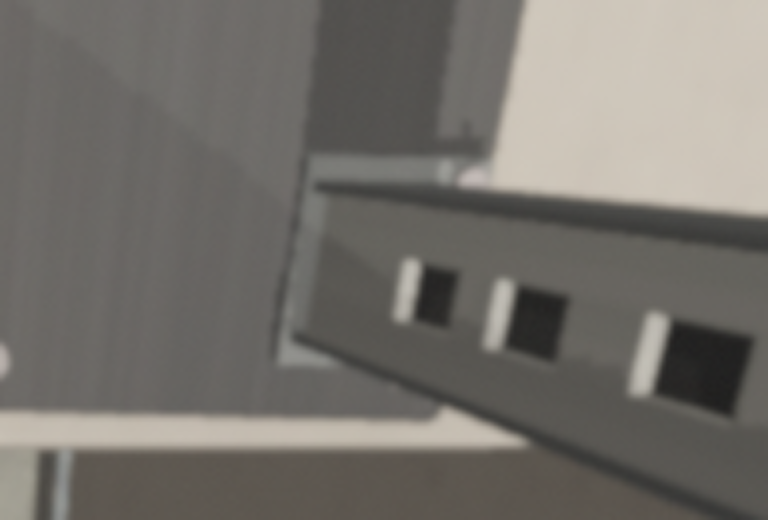

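```bash
cat > fit.py <<'E'
import numpy as np
from scipy.optimize import least_squares
def fit(views):
    # views: list of (K,E,pix Nx2,yz Nx2[m, upright nominal coords]); solve x,y,yaw,dz
    def model(p,v):
        K,E,px,yz=v; c,s=np.cos(p[2]),np.sin(p[2])
        P=np.c_[p[0]-s*yz[:,0],p[1]+c*yz[:,0],.012+yz[:,1]+p[3]]
        q=(P-E[:3,3])@E[:3,:3]; q=np.c_[q[:,0],-q[:,1],-q[:,2]]@K.T
        return q[:,:2]/q[:,2:]
    f=lambda p:np.concatenate([(model(p,v)-v[2]).ravel() for v in views])
    r=least_squares(f,[.7,-.24,0,0]); J=r.jac
    cov=np.linalg.inv(J.T@J)*max(r.cost*2/max(len(r.fun)-4,1),.1)
    return r.x,np.sqrt(np.diag(cov)),r.fun.reshape(-1,2),model
E
python3 - <<'E'
from fit import *
d=np.load('w2.npz')
z=np.array([(405,258),(394,320),(460,268),(447,328),(498,278),(484,349),(570,294),(557,362),(648,310),(630,393),(753,337),(738,417)])/4.-.375+[320,60]
yz=[]
for lo in (49,81,119):
    yz+= [(6,lo),(-6,lo),(6,lo+20),(-6,lo+20)]
yz=np.array(yz)/1000
p,s,res,model=fit([(d['K'],d['E'],z,yz)])
print(p,s);print(res.round(2).tolist())
q=np.array([[19,-p[3]*1e3],[-19,-p[3]*1e3],[19,199-p[3]*1e3],[-19,199-p[3]*1e3]])/1000
print(((model(p,(d['K'],d['E'],z,q))-[320,60]+.375)*4).round())
E
```

```text
[ 0.68952619 -0.25395614  0.02102922  0.00192758] [0.00090736 0.00026233 0.02329507 0.00131189]
[[-0.11, -0.25], [0.52, -0.79], [-0.16, 0.22], [0.57, 1.38], [-0.26, -0.24], [0.42, -1.02], [-0.15, -0.32], [-0.33, 1.21], [-0.03, -0.06], [0.31, -0.63], [0.49, -1.01], [-1.03, 1.41]]
[[ 304.  178.]
 [ 285.  337.]
 [1349.  295.]
 [1188.  714.]]
```

```bash
python3 -m pendant '[[-30,25,-20,0,1],[-30,25,-20,0,1],[-30,25,-20,0,1],[-30,25,-20,0,1]]'
cat > look.py <<'E'
from h import *
import sys
n,x,y=sys.argv[1],int(sys.argv[2]),int(sys.argv[3])
im=snap('wrist',n+'.png'); c=manip.get_calibration('wrist')
np.savez(n+'.npz',E=c['extrinsics'],K=c['K']); print(c['extrinsics'][:3,3])
cv2.imwrite('pics/'+n+'z.png',cv2.resize(im[y:y+130,x:x+180],None,fx=4,fy=4,interpolation=cv2.INTER_CUBIC))
E
python3 look.py w3 332 60
python3 -m pendant '[[140,0,0,0,1],[140,0,0,0,1],[140,0,0,0,1],[140,0,0,0,1],[140,0,0,0,1],[140,0,0,0,1]]'
python3 look.py w4 332 60
```

```text
clock: 4.12
ee_pos: [0.5852, -0.3306, 0.2591]
tool_rot: [-0.0, 0.708, 0.707, -0.0]
contact_force: [0.3, 0.4, 0.2]
finger_gap: 0.998
[ 0.58421157 -0.25059933  0.32934548]
clock: 4.67
ee_pos: [0.5849, -0.1895, 0.2599]
tool_rot: [0.0, 0.707, 0.707, -0.0]
contact_force: [0.5, -0.5, 1.0]
finger_gap: 1.0
[ 0.58408104 -0.11062542  0.33009297]
```

View pics/w3z.png

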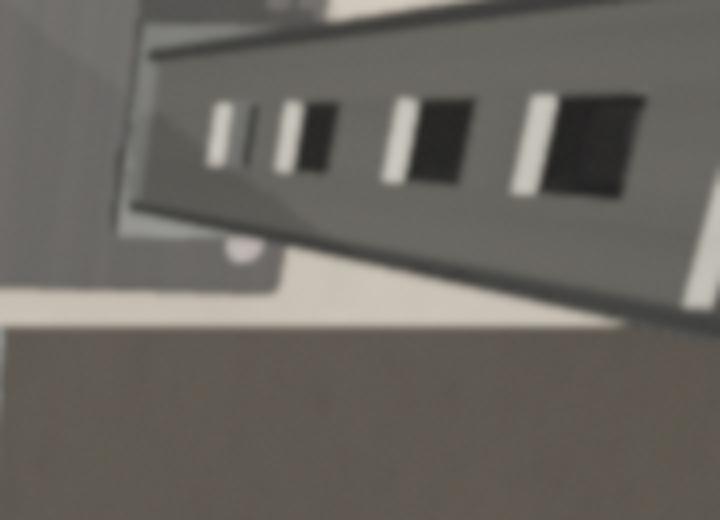

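View pics/w4z.png

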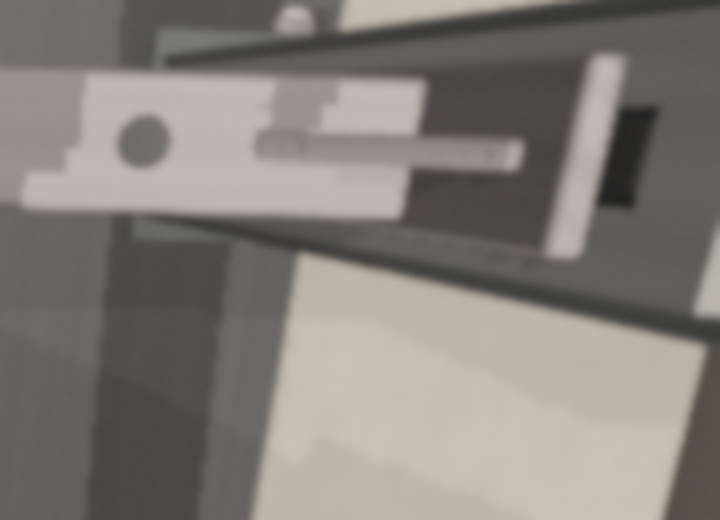

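```bash
python3 - <<'E'
from fit import *
d=np.load('w3.npz')
off=[332,60]
z=np.array([(216,101),(205,166),(257,104),(246,165),(286,99),(274,173),(340,103),(325,173),(401,96),(382,183),(476,97),(460,184),(536,94),(511,194),(646,95),(622,198)])/4.-.375+off
yz=[]
for lo in (49,81,119,151):
    yz+= [(6,lo),(-6,lo),(6,lo+20),(-6,lo+20)]
yz=np.array(yz)/1000
p,s,res,model=fit([(d['K'],d['E'],z,yz)])
print(p,s);print(res.round(2).tolist())
q=np.array([[19,-p[3]*1e3],[-19,-p[3]*1e3],[19,199-p[3]*1e3],[-19,199-p[3]*1e3]])/1000
print(((model(p,(d['K'],d['E'],z,q))-off+.375)*4).round())
d4=np.load('w4.npz')
# predict mate with p shifted 140 along y_upright, dz=0
for dx in (0,):
  m=np.array([p[0]-.14*np.sin(p[2]),p[1]+.14*np.cos(p[2]),p[2],0]); print(m)
  q=np.array([[6,171],[-6,171],[12,165],[-12,165],[19,199],[-19,199]])/1000
  print(((model(m,(d4['K'],d4['E'],z,q))-off+.375)*4).round())
E
```

```text
[ 0.68876444 -0.25392101 -0.03168718  0.00283497] [4.40616757e-04 8.36030352e-05 1.45995061e-02 7.50859526e-04]
[[0.06, 0.64], [0.53, -0.54], [0.15, -0.4], [0.27, 0.64], [-0.04, 0.65], [0.07, -0.74], [-0.01, -0.74], [0.34, 0.47], [-0.7, 0.6], [0.06, -0.74], [0.25, -0.21], [-0.63, 0.74], [-0.61, 0.13], [0.08, -0.51], [0.76, -0.94], [-0.34, 1.01]]
[[141.  50.]
 [120. 210.]
 [898. -70.]
 [768. 355.]]
[ 0.6931999  -0.11399129 -0.03168718  0.        ]
[[664.  92.]
 [636. 200.]
 [640.  39.]
 [588. 247.]
 [939. -69.]
 [806. 354.]]
```

```bash
python3 - <<'E'
import numpy as np,cv2
def bp(n,uv,z):
    d=np.load(n+'.npz');K,E=d['K'],d['E']
    r=np.linalg.inv(K)@np.array([uv[0],uv[1],1]); r=E[:3,:3]@np.array([r[0],-r[1],-r[2]])
    return E[:3,3]+r*(z-E[2,3])/r[2]
for n in ['w2','w3','w4']:
    im=cv2.imread(f'pics/{n}.png'); g=cv2.GaussianBlur(cv2.cvtColor(im,cv2.COLOR_BGR2GRAY).astype(float),(3,3),0)
    pts=[]
    for v in range(5,260,3):
        row=np.diff(g[v,200:400]); u=200+row.argmin()
        if row.min()<-18: pts.append((u+.5,v,row.min()))
    P=np.array([bp(n,(a,b),.012) for a,b,_ in pts])
    if len(P)<5: print(n,len(P)); continue
    ok=np.abs(P[:,0]-np.median(P[:,0]))<.008
    for _ in range(5):
        c=np.polyfit(P[ok,1],P[ok,0],1); ok=np.abs(np.polyval(c,P[:,1])-P[:,0])<.0012
    print(n,ok.sum(),'slope dx/dy',c[0],'x@-.18',np.polyval(c,-.18), P[ok,1].min(),P[ok,1].max())
for n in ['w3','w4']:
    im=cv2.imread(f'pics/{n}.png');print(np.load(n+'.npz')['E'].round(4).tolist())
E
```

```text
w2 53 slope dx/dy 0.026101371133668328 x@-.18 0.6050346111412132 -0.2900078812932327 -0.15235574352939174
w3 42 slope dx/dy 0.021669373638969428 x@-.18 0.6051106183962937 -0.2887798867797806 -0.17724019183669548
w4 55 slope dx/dy 0.026994325329908444 x@-.18 0.6054349264912801 -0.28902743942749826 -0.07527803395926516
[[1.0, 0.0014, 0.0007, 0.5842], [-0.0016, 0.95, 0.3121, -0.2506], [-0.0002, -0.3121, 0.95, 0.3293], [0.0, 0.0, 0.0, 1.0]]
[[1.0, 0.001, -0.0004, 0.5841], [-0.0008, 0.9498, 0.313, -0.1106], [0.0007, -0.313, 0.9498, 0.3301], [0.0, 0.0, 0.0, 1.0]]
```

View pics/w4.png

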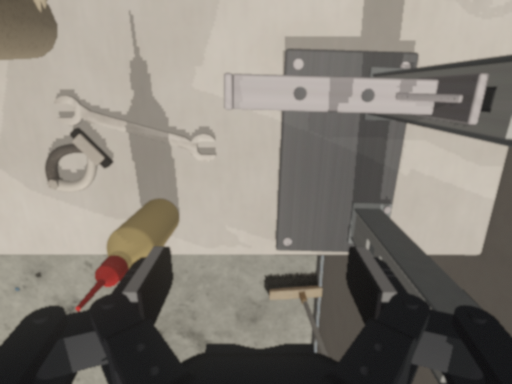

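```bash
python3 - <<'E'
import fit as F, numpy as np
from scipy.optimize import least_squares
z3=np.array([(216,101),(205,166),(257,104),(246,165),(286,99),(274,173),(340,103),(325,173),(401,96),(382,183),(476,97),(460,184),(536,94),(511,194),(646,95),(622,198)])/4.-.375+[332,60]
z2=np.array([(405,258),(394,320),(460,268),(447,328),(498,278),(484,349),(570,294),(557,362),(648,310),(630,393),(753,337),(738,417)])/4.-.375+[320,60]
z4=np.array([(660,107),(633,207)])/4.-.375+[332,60]
yz=np.array([c for lo in (49,81,119,151) for c in [(6,lo),(-6,lo),(6,lo+20),(-6,lo+20)]])/1000
_,_,_,model=F.fit([(np.load('w3.npz')['K'],np.load('w3.npz')['E'],z3,yz)])
def go(views,yaw):
    f=lambda p:np.concatenate([(model([p[0],p[1],yaw,p[2]],(np.load(n+'.npz')['K'],np.load(n+'.npz')['E'],z,y))-z).ravel() for n,z,y in views])
    r=least_squares(f,[.69,-.25,0]);return r.x.round(5),np.abs(r.fun).max()
for yaw in(-.02,-.026,-.032):
    print(yaw,go([('w2',z2,yz[:12])],yaw),go([('w3',z3,yz)],yaw),go([('w2',z2,yz[:12]),('w3',z3,yz)],yaw))
for yaw in [-.026]:
  x=.6891
  for dz in (-1e-3,0,1e-3):
    m=[x+.14*.026,-.254+.14,yaw,dz]; d=np.load('w4.npz')
    print(dz,((model(m,(d['K'],d['E'],z4,np.array([[.006,.171],[-.006,.171]])))-z4)*4).round(1))
E
```

```text
-0.02 (array([ 0.68964, -0.25399,  0.00176]), np.float64(1.5371823199429855)) (array([ 0.68875, -0.25392,  0.00287]), np.float64(1.017066349373664)) (array([ 0.68901, -0.2539 ,  0.00252]), np.float64(1.5771279725999818))
-0.026 (array([ 0.68966, -0.25399,  0.00173]), np.float64(1.611646403832026)) (array([ 0.68876, -0.25392,  0.00285]), np.float64(1.0133863378657253)) (array([ 0.68902, -0.2539 ,  0.00251]), np.float64(1.6443272588282412))
-0.032 (array([ 0.68967, -0.25399,  0.0017 ]), np.float64(1.6860879068062786)) (array([ 0.68876, -0.25392,  0.00283]), np.float64(1.0091607556962288)) (array([ 0.68903, -0.2539 ,  0.0025 ]), np.float64(1.7170502157488272))
-0.001 [[ -6.6 -15. ]
 [ -6.8  -7.7]]
0 [[ -0.1 -15.2]
 [ -0.7  -7.1]]
0.001 [[  6.4 -15.4]
 [  5.5  -6.5]]
```

```bash
python3 -m pendant '[[0,0,-120,0,1],[0,0,-120,0,1],[0,0,-120,0,1],[565,-118,-120,-0.175,1],[565,-118,-120,-0.175,1],[565,-118,-120,-0.175,1],[565,-118,-120,-0.175,1],[565,-118,-120,-0.175,1],[565,-118,-120,-0.175,1],[565,-118,-120,-0.175,1],[565,-118,-120,-0.175,1],[565,-118,-120,-0.175,1],[565,-118,-120,-0.175,1],[565,-118,-120,-0.175,1],[565,-118,-120,-0.175,1],[565,-118,-120,-0.175,1],[565,-118,-120,-0.175,1],[565,-118,-120,-0.175,1],[565,-118,-120,-0.175,1],[565,-118,-120,-0.175,1]]'
python3 look.py w5 170 60
python3 - <<'E'
from h import *
for t in ['bracket','bracket_arm','upper_tab']:
    for r in manip.boxes_of(t,'wrist')[:2]: print(t,round(r['score'],2),w('wrist',r['centre']).round(4))
E
```

```text
clock: 6.38
ee_pos: [0.4684, 0.3739, 0.3796]
tool_rot: [0.0, 0.643, 0.766, -0.0]
contact_force: [-0.2, -0.2, 0.5]
finger_gap: 0.999
[0.45377907 0.45209777 0.45004313]
bracket 0.88 [0.4687 0.3953 0.1424]
bracket_arm 0.58 [0.4685 0.3929 0.1445]
upper_tab 0.64 [0.4655 0.3944 0.1395]
```

View pics/w5.png

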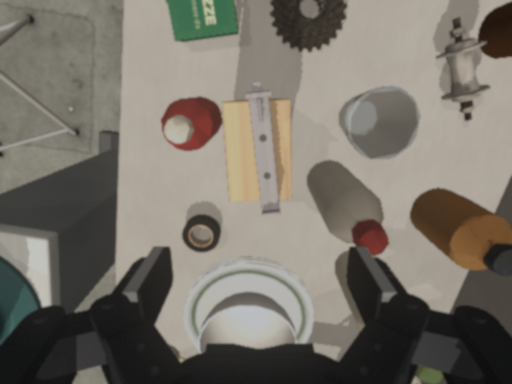

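View pics/w5z.png

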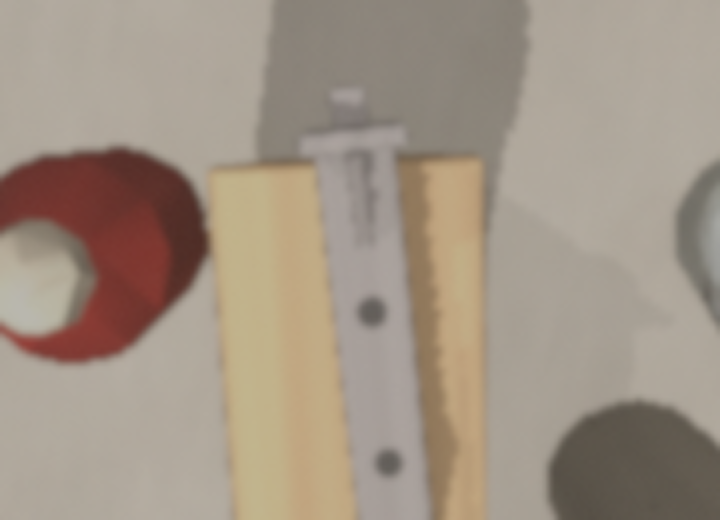

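```bash
cat > bp.py <<'E'
import numpy as np
def bp(n,uv,z):
    d=np.load(n+'.npz');K,E=d['K'],d['E']
    r=np.linalg.inv(K)@np.array([uv[0],uv[1],1]); r=E[:3,:3]@np.array([r[0],-r[1],-r[2]])
    return E[:3,3]+r*(z-E[2,3])/r[2]
E
python3 - <<'E'
from bp import *
o=np.array([170,60])
f=lambda u,v,z:bp('w5',np.array([u,v])/4-.375+o,z)
a=(f(320,170,.141)+f(395,160,.141))/2;b=(f(357,515,.141)+f(428,515,.141))/2
print(a,b,np.degrees(np.arctan2(*(a-b)[[1,0]])), np.linalg.norm(f(357,515,.141)-f(428,515,.141)))
pl=f(302,143,.175),f(404,135,.175); print(pl,np.linalg.norm(pl[0]-pl[1]))
print('back',f(300,133,.175),f(405,126,.175))
print('stop end',bp('w5',(264,212),.149),bp('w5',(279,211),.149))
print('bottle',f(205,240,.06),f(205,240,.1), 'grey', f(555,450,.1))
E
```

```text
[0.45567108 0.44098155 0.141     ] [0.48034595 0.35375274 0.141     ] 105.79489717815595 0.019031233116332653
(array([0.44284246, 0.44466246, 0.175     ]), array([0.46431266, 0.45007182, 0.175     ])) 0.022141156981156044
back [0.44209245 0.44662896 0.175     ] [0.4641865  0.45193018 0.175     ]
stop end [0.48049324 0.32939139 0.149     ] [0.4961144  0.33327665 0.149     ]
bottle [0.41276934 0.4074999  0.06      ] [0.416975   0.41207353 0.1       ] grey [0.52796678 0.36907767 0.1       ]
```

```bash
python3 - <<'E'
from bp import *
for px in [(307,180),(322,205),(335,225),(352,238),(368,237)]:
    for z in (.0,.05,.1,.15,.2):
        P=bp('w5',px,z); d=P[:2]-[.470,.389]; h=np.array([-.272,.962]);y=np.array([.962,.272])
        print(px,z,P[:2].round(3),'along x',(d@h).round(3),'y',(d@y).round(3))
E
```

```text
(307, 180) 0.0 [0.55  0.333] along x -0.076 y 0.062
(307, 180) 0.05 [0.539 0.346] along x -0.06 y 0.055
(307, 180) 0.1 [0.529 0.359] along x -0.045 y 0.048
(307, 180) 0.15 [0.518 0.372] along x -0.029 y 0.042
(307, 180) 0.2 [0.507 0.386] along x -0.013 y 0.035
(322, 205) 0.0 [0.582 0.296] along x -0.12 y 0.083
(322, 205) 0.05 [0.568 0.314] along x -0.099 y 0.074
(322, 205) 0.1 [0.554 0.331] along x -0.079 y 0.065
(322, 205) 0.15 [0.54  0.348] along x -0.058 y 0.056
(322, 205) 0.2 [0.525 0.366] along x -0.038 y 0.047
(335, 225) 0.0 [0.612 0.266] along x -0.157 y 0.103
(335, 225) 0.05 [0.594 0.287] along x -0.132 y 0.091
(335, 225) 0.1 [0.576 0.307] along x -0.108 y 0.08
(335, 225) 0.15 [0.559 0.328] along x -0.083 y 0.069
(335, 225) 0.2 [0.541 0.349] along x -0.058 y 0.058
(352, 238) 0.0 [0.645 0.248] along x -0.183 y 0.13
(352, 238) 0.05 [0.624 0.271] along x -0.156 y 0.116
(352, 238) 0.1 [0.603 0.293] along x -0.128 y 0.101
(352, 238) 0.15 [0.581 0.316] along x -0.101 y 0.087
(352, 238) 0.2 [0.56  0.339] along x -0.073 y 0.073
(368, 237) 0.0 [0.671 0.254] along x -0.184 y 0.156
(368, 237) 0.05 [0.646 0.276] along x -0.157 y 0.139
(368, 237) 0.1 [0.622 0.298] along x -0.129 y 0.122
(368, 237) 0.15 [0.598 0.32 ] along x -0.101 y 0.105
(368, 237) 0.2 [0.574 0.342] along x -0.073 y 0.087
```

```bash
python3 -m pendant '[[10,5,75,-0.100,-0.2],[10,5,75,-0.100,-0.2],[10,5,75,-0.100,-0.2],[10,5,75,-0.100,-0.2],[10,5,75,-0.100,-0.2]]'; python3 look.py w6 170 0
python3 - <<'E'
from h import *
for t in ['bracket','bracket_arm','upper_tab']:
    for r in manip.boxes_of(t,'wrist')[:2]: print(t,round(r['score'],2),w('wrist',r['centre']).round(4))
E
```

```text
clock: 7.0
ee_pos: [0.4713, 0.385, 0.3073]
tool_rot: [0.0, 0.604, 0.797, 0.001]
contact_force: [0.3, 0.1, 0.9]
finger_gap: 0.398
[0.44865271 0.46184248 0.37820597]
bracket 0.55 [0.4669 0.4016 0.1385]
bracket_arm 0.96 [0.4638 0.4006 0.1421]
upper_tab 0.67 [0.4663 0.3966 0.1408]
```

View pics/w6.png

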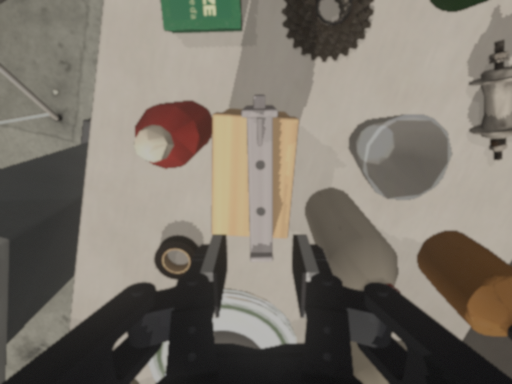

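View pics/w6z.png

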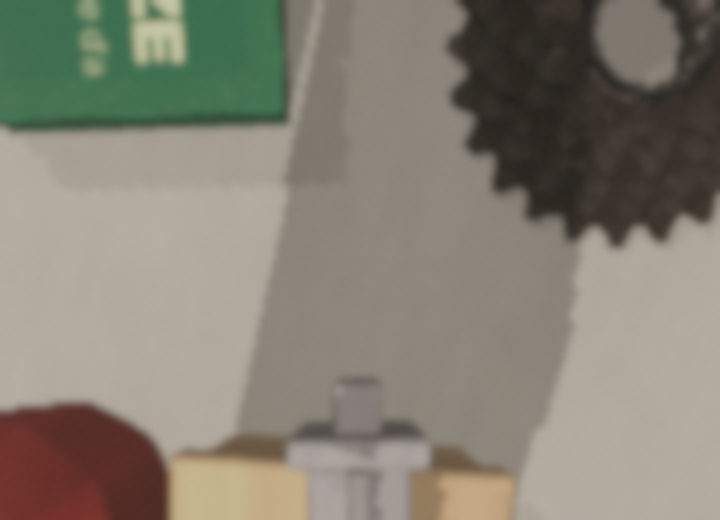

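```bash
python3 - <<'E'
from bp import *
import cv2
im=cv2.imread('pics/w6.png'); cv2.imwrite('pics/w6y.png',cv2.resize(im[80:265,200:320],None,fx=4,fy=3.2,interpolation=cv2.INTER_CUBIC))
g=cv2.cvtColor(im,cv2.COLOR_BGR2LAB).astype(float)
b=cv2.GaussianBlur(g[:,:,2],(3,3),0)
for v in range(125,235,12):
    r=b[v,230:290]; print(v,230+np.where(r<135)[0][[0,-1]] if (r<135).any() else None)
E
```

```text
125 [248 271]
137 [248 271]
149 [249 271]
161 [249 271]
173 [249 271]
185 [250 271]
197 [250 271]
209 [250 271]
221 [250 271]
233 [251 271]
```

View pics/w6y.png

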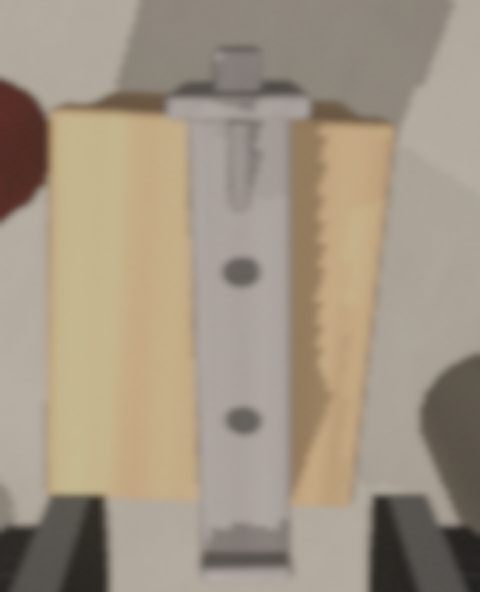

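```bash
python3 - <<'E'
from bp import *
f=lambda u,v,z:bp('w6',(u,v),z)
a=(f(248,125,.141)+f(271.5,125,.141))/2; b=(f(250.7,233,.141)+f(271.5,233,.141))/2
d=(a-b)[:2]; print(a,b,np.degrees(np.arctan2(d[1],d[0])),np.linalg.norm(f(248,125,.141)-f(271.5,125,.141)))
pb=(f(242.2,110.3,.175)+f(277,110.3,.175))/2; print('back',pb,np.linalg.norm(f(242.2,110.3,.175)-f(277,110.3,.175)))
e=(f(250.5,259,.1)+f(272,259,.115))/2
st=f(261.5,254,.149); print('stop',st,np.linalg.norm(st-pb))
hd=np.arctan2(d[1],d[0]);h=np.array([np.cos(hd),np.sin(hd)])
G=pb[:2]-.062*h; print('grasp via plate',G)
# perpendicular offset of a,b to line
from workcell import manip
s=manip.get_state();T=s['ee_pos'][:2];q=s['tool_rot'];hx=np.arctan2(2*q[1]*q[2],q[1]**2-q[2]**2);print('tool',T,np.degrees(hx))
tx=np.array([np.cos(hx),np.sin(hx)]);ty=np.array([np.sin(hx),-np.cos(hx)])
print('dx',(G-T)@tx,'dy plate',(G-T)@ty,'dy arm a,b',(a[:2]-T)@ty,(b[:2]-T)@ty)
E
```

```text
[0.4569008  0.43697225 0.141     ] [0.48280687 0.3487906  0.141     ] 106.37176920479709 0.01809061211579135
back [0.45308977 0.44956703 0.175     ] 0.02261310955838027
stop [0.4873657  0.33357801 0.149     ] 0.12371052016245904
grasp via plate [0.47056564 0.39008095]
tool [0.4711437  0.38536098] 105.67406560411018
dx 0.004700629221219226 dy plate 0.0007185988989562455 dy arm a,b 0.00023027792686045598 0.0013494377349009279
```

```bash
python3 -m pendant '[[5,1,95,-0.01,-0.2],[5,1,95,-0.01,-0.2],[5,1,95,-0.01,-0.2],[5,1,95,-0.01,-0.2],[5,1,100,-0.01,-0.2],[5,1,105,-0.01,-0.2],[5,1,109,-0.01,-0.2],[5,1,109,-0.01,-0.2],[5,1,109,-0.01,-0.2]]'; python3 look.py w7 170 60
```

```text
clock: 7.95
ee_pos: [0.4707, 0.3905, 0.1967]
tool_rot: [0.0, 0.6, 0.8, 0.0]
contact_force: [-0.3, 0.3, 0.3]
finger_gap: 0.402
[0.44722964 0.46704764 0.26701548]
```

View pics/w7.png

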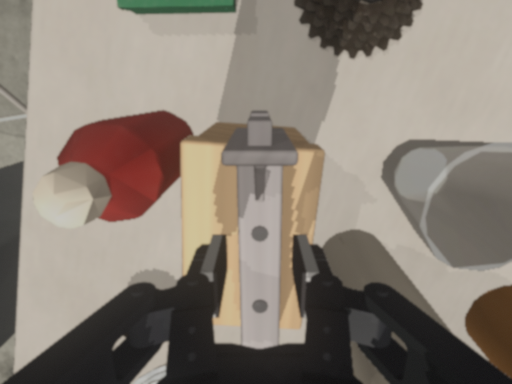

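```bash
python3 -m pendant '[[0,0,5,0,-0.2],[0,0,5,0,-0.2],[0,0,5,0,-0.2]]'; python3 -m pendant '[[0,0,0,0,-1],[0,0,0,0,-1],[0,0,0,0,-1],[0,0,0,0,-1],[0,0,0,0,-1],[0,0,0,0,-1],[0,0,0,0,-1]]'; python3 look.py w8 170 60
```

```text
clock: 8.25
ee_pos: [0.4704, 0.3904, 0.1906]
tool_rot: [-0.0, 0.6, 0.8, -0.0]
contact_force: [-0.0, 0.0, 0.2]
finger_gap: 0.4
clock: 8.83
ee_pos: [0.4705, 0.3905, 0.1912]
tool_rot: [0.0, 0.6, 0.8, 0.0]
contact_force: [0.3, -0.1, 3.7]
finger_gap: 0.219
[0.44716149 0.46702716 0.26144878]
```

View pics/w8.png

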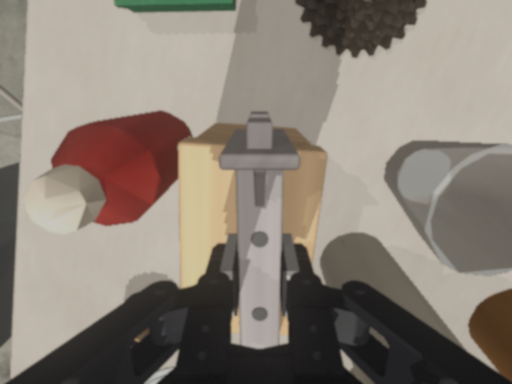

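```bash
python3 - <<'E'
import cv2
im=cv2.imread('pics/w8.png'); cv2.imwrite('pics/w8y.png',cv2.resize(im[100:250,190:330],None,fx=4,fy=4,interpolation=cv2.INTER_CUBIC))
E
```

```text
(no output)
```

View pics/w8y.png

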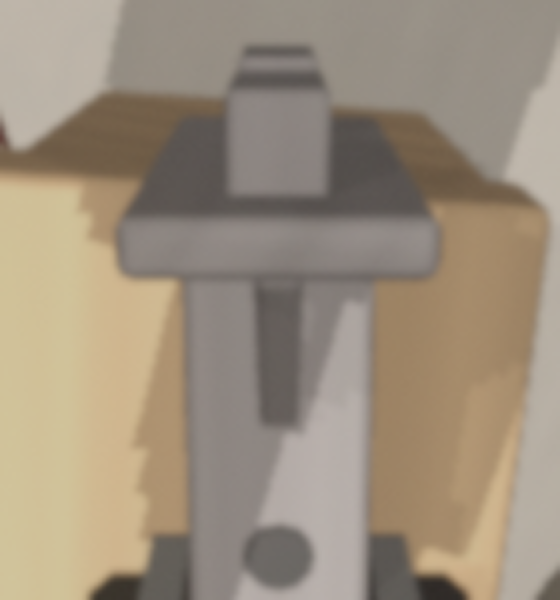

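```bash
python3 - <<'E'
from bp import *
f=lambda u,v,z:bp('w8',(190+u/4-.375,100+v/4-.375),z)
T=np.array([.4705,.3905]);hx=np.arctan2(2*.6*.8,.36-.64);tx=np.array([np.cos(hx),np.sin(hx)]);ty=np.array([np.sin(hx),-np.cos(hx)])
print(np.degrees(hx))
for n,u,v,z in [('back L',118,217,.175),('back R',440,217,.175),('front L',118,277,.175),('front R',438,277,.175),('tabroot L',228,195,.169),('tabroot R',329,195,.169),('tabtip L',228,88,.169),('tabtip R',329,88,.169),('arm L',188,285,.141),('arm R',374,285,.141),('arm L',192,590,.141),('arm R',368,590,.141)]:
    d=f(u,v,z)[:2]-T; print(n,(d@tx*1e3).round(1),(d@ty*1e3).round(1))
E
```

```text
106.26020470831197
back L 62.2 -12.5
back R 62.2 10.8
front L 57.7 -12.7
front R 57.7 10.8
tabroot L 62.6 -4.8
tabroot R 62.6 3.0
tabtip L 70.7 -4.7
tabtip R 70.7 2.9
arm L 48.1 -10.1
arm R 48.1 8.9
arm L 12.9 -10.5
arm R 12.9 9.1
```

```bash
python3 -m pendant '[[0,0,-10,0,-1],[0,0,-30,0,-1],[0,0,-60,0,-1],[0,0,-100,0,-1],[0,0,-140,0,-1],[0,0,-180,0,-1],[0,0,-205,0,-1],[0,0,-205,0,-1]]'; python3 look.py w9 170 60
```

```text
clock: 9.55
ee_pos: [0.4705, 0.3905, 0.4028]
tool_rot: [0.001, 0.6, 0.8, 0.004]
contact_force: [0.2, 0.1, -2.3]
finger_gap: 0.222
[0.44687526 0.46684777 0.46960243]
```

View pics/w9.png

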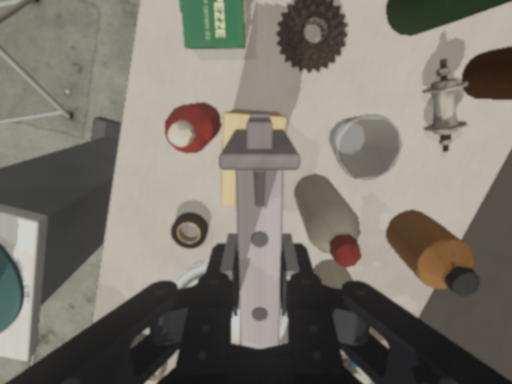

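```bash
python3 -m pendant '[[-38,-4,0,0.11,-1],[-76,-8,0,0.22,-1],[-114,-13,0,0.33,-1],[-152,-17,0,0.44,-1],[-190,-21,0,0.55,-1],[-228,-25,0,0.66,-1],[-266,-30,0,0.77,-1],[-304,-34,0,0.88,-1],[-342,-38,0,0.99,-1],[-380,-42,0,1.1,-1],[-418,-47,0,1.21,-1],[-456,-51,0,1.32,-1],[-494,-55,0,1.43,-1],[-532,-60,0,1.54,-1],[-570,-64,0,1.65,-1],[-608,-68,0,1.76,-1],[-640,-72,0,1.86,-1],[-647,-72,0,1.881,-1],[-647,-72,0,1.881,-1],[-647,-72,0,1.881,-1]]'; python3 -m pendant '[[0,0,0,0,-1],[0,0,0,0,-1]]'; python3 look.py w10 170 60;  python3 -c "
from workcell import manip
s=manip.get_state();print(s['tool_rot'],s['joint_pos'],s['contact_force'])"
```

```text
clock: 11.27
ee_pos: [0.5825, -0.2508, 0.3943]
tool_rot: [-0.001, 1.0, -0.013, -0.001]
contact_force: [0.1, -0.1, -1.9]
finger_gap: 0.222
clock: 11.43
ee_pos: [0.5826, -0.2496, 0.3958]
tool_rot: [-0.0, 1.0, -0.012, -0.0]
contact_force: [-0.2, -0.4, -2.7]
finger_gap: 0.221
[ 0.66188053 -0.25207824  0.46631257]
[-1.53542986e-05  9.99926557e-01 -1.21191402e-02  8.72141768e-05] [-4.45112029e-01  1.71197556e-02  1.39779051e+00  1.02301020e-04
  1.72653694e+00  1.14993905e+00] [-0.78622008  0.8574436  -3.23422402]
```

View pics/w10.png

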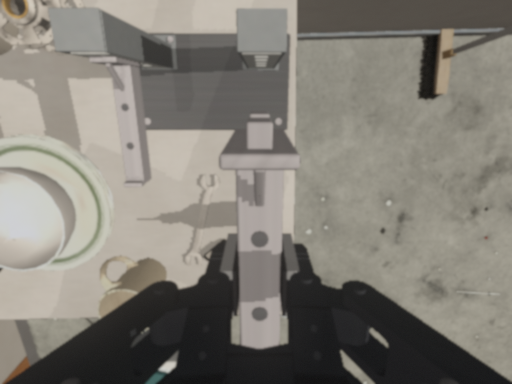

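```bash
python3 - <<'E'
import cv2
im=cv2.imread('pics/w10.png'); cv2.imwrite('pics/w10y.png',cv2.resize(im[0:180,200:330],None,fx=4,fy=3.2,interpolation=cv2.INTER_CUBIC))
E
```

```text
(no output)
```

View pics/w10y.png

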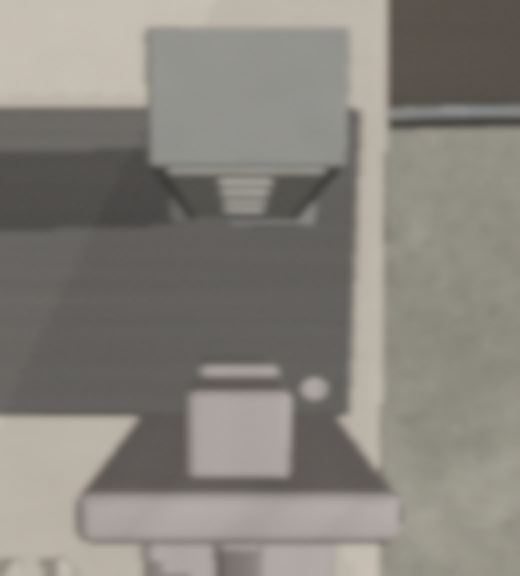

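```bash
python3 - <<'E'
from bp import *
from workcell import manip
s=manip.get_state();T=s['ee_pos'][:2];q=s['tool_rot'];hx=np.arctan2(2*q[1]*q[2],q[1]**2-q[2]**2);print(T,hx)
tx=np.array([np.cos(hx),np.sin(hx)]);ty=np.array([np.sin(hx),-np.cos(hx)])
zo=s['ee_pos'][2]-.076
f=lambda u,v,z:bp('w10',(200+u/4-.375,v/3.2-.35),z)
for n,u,v,z in [('cap FL',150,165,.211),('cap FR',346,165,.211),('cap BL',148,30,.211),('cap BR',348,30,.211),('slot L',219,185,.1655),('slot R',273,185,.1655),('slot bot L',224,213,.0635),('R',266,213,.0635),('back L',80,492,zo+.06),('back R',400,492,zo+.06),('tab L',188,475,zo+.054),('tab R',292,475,zo+.054),('tabtip',188,390,zo+.054),('tabtip',292,390,zo+.054),('bp FL',0,413,.012),('bp FR',345,413,.012)]:
    d=f(u,v,z)[:2]-T; print(n,(d@tx*1e3).round(1),(d@ty*1e3).round(1), f(u,v,z)[:2].round(4))
E
```

```text
[ 0.5825972  -0.24964536] -0.02423887383358395
cap FL 107.2 -16.4 [ 0.6902 -0.2358]
cap FR 107.2 21.4 [ 0.6893 -0.2736]
cap BL 135.9 -16.1 [ 0.7188 -0.2368]
cap BR 135.9 21.0 [ 0.7179 -0.2739]
slot L 107.0 -3.8 [ 0.6896 -0.2484]
slot R 107.0 8.5 [ 0.6893 -0.2608]
slot bot L 106.4 -3.8 [ 0.689  -0.2485]
R 106.4 9.2 [ 0.6887 -0.2614]
back L 61.8 -10.9 [ 0.6446 -0.2403]
back R 61.8 12.2 [ 0.644  -0.2633]
tab L 62.2 -3.3 [ 0.6448 -0.2478]
tab R 62.2 4.6 [ 0.6447 -0.2558]
tabtip 70.2 -3.2 [ 0.6528 -0.2481]
tabtip 70.2 4.5 [ 0.6526 -0.2559]
bp FL 23.9 -87.5 [ 0.6086 -0.1627]
bp FR 23.9 40.1 [ 0.6055 -0.2903]
```

```bash
python3 -m pendant '[[0,1.5,40,0,-1],[0,1.5,80,0,-1],[0,1.5,120,0,-1],[0,1.5,150,0,-1],[0,1.5,175,0,-1],[0,1.5,190,0,-1],[0,1.5,190,0,-1],[0,1.5,190,0,-1],[0,1.5,190,0,-1],[0,1.5,190,0,-1]]'; python3 look.py w11 170 60;  python3 -c "
from workcell import manip
s=manip.get_state();print(s['ee_pos'],s['tool_rot'],s['contact_force'])"
```

```text
clock: 12.32
ee_pos: [0.5832, -0.2524, 0.2082]
tool_rot: [0.001, 1.0, -0.013, 0.001]
contact_force: [-0.3, 0.5, -3.3]
finger_gap: 0.218
[ 0.66223264 -0.25494294  0.27838751]
[ 0.58312922 -0.25243176  0.20793873] [ 5.58992542e-04  9.99914595e-01 -1.30003024e-02  1.21781347e-03] [-0.03897169 -0.72768377 -3.51365809]
```

View pics/w11.png

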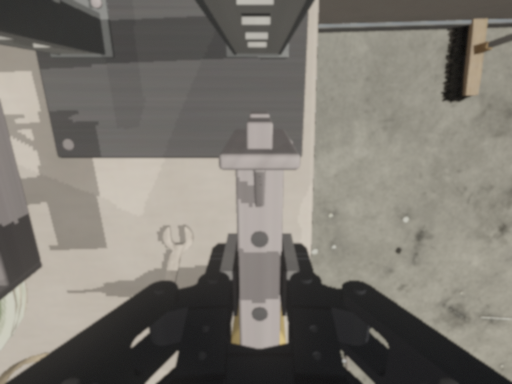

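```bash
python3 - <<'E'
import cv2
im=cv2.imread('pics/w11.png'); cv2.imwrite('pics/w11y.png',cv2.resize(im[0:120,190:330],None,fx=5,fy=5,interpolation=cv2.INTER_CUBIC))
E
```

```text
(no output)
```

View pics/w11y.png

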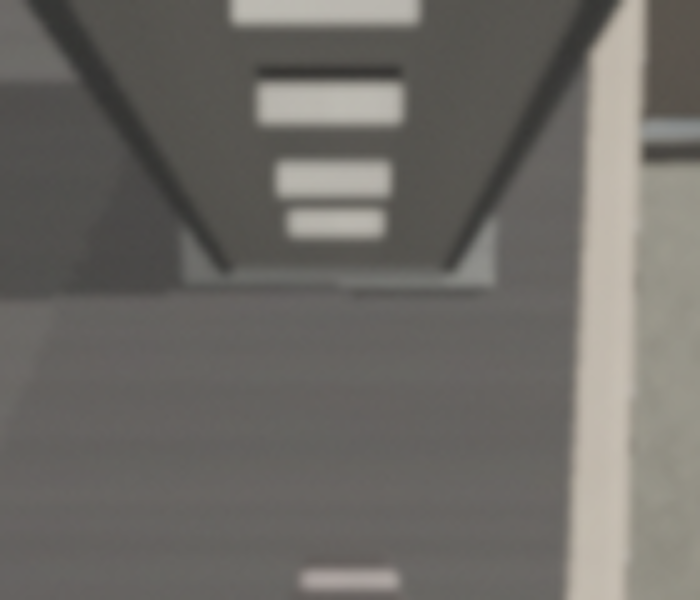

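```bash
python3 - <<'E'
import fit as F, numpy as np, cv2
from scipy.optimize import least_squares
from bp import bp
d=np.load('w11.npz')
px=lambda u,v:(190+u/5-.4,v/5-.4)
z=np.array([px(232,24),px(420,24),px(257,125),px(403,125),px(276,198),px(391,198),px(288,238),px(385,238)])
y=np.array([[a,b] for b in (.151,.119,.081,.049) for a in (.006,-.006)])
_,_,_,model=F.fit([(d['K'],d['E'],z,y)])
f=lambda p:(model([p[0],p[1],-.026,p[2]],(d['K'],d['E'],z,y))-z).ravel()
r=least_squares(f,[.69,-.25,0]);print(r.x,np.abs(r.fun).max(),r.fun.reshape(-1,2).round(2).tolist())
zo=.2082-.076
p=[bp('w11',q,zo+.06)[:2] for q in ((219.5,154),(300,154))]; print('back',p,(p[0]+p[1])/2)
im=cv2.imread('pics/w11.png'); cv2.imwrite('pics/w11x.png',cv2.resize(im[105:180,205:315],None,fx=6,fy=6,interpolation=cv2.INTER_CUBIC))
E
```

```text
[ 0.68821393 -0.25437449  0.00549199] 0.4389409775930062 [[-0.12, -0.19], [0.02, -0.2], [0.36, 0.19], [-0.15, 0.18], [0.41, 0.06], [-0.25, 0.05], [0.14, 0.05], [-0.44, 0.04]]
back [array([ 0.64502936, -0.24317211]), array([ 0.64440604, -0.26634884])] [ 0.6447177  -0.25476047]
```

View pics/w11x.png

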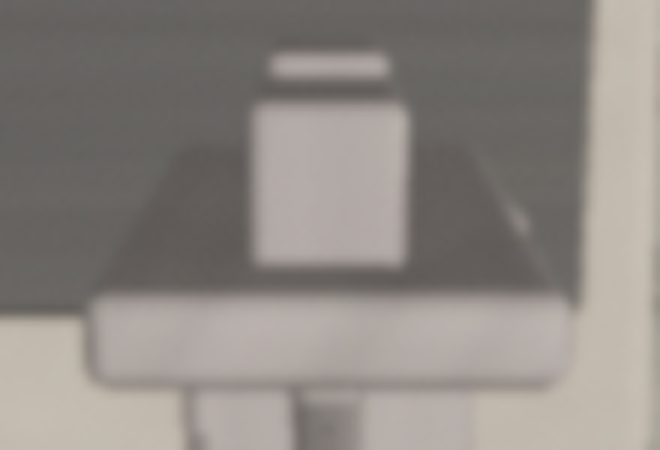

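```bash
python3 -m pendant '[[10,-1.4,0,0,-1],[20,-1.4,0,0,-1],[25,-1.4,0,0,-1],[25,-1.4,0,0,-1],[25,-1.4,0,0,-1],[25,-1.4,0,0,-1]]'; python3 look.py w12 200 60;  python3 -c "
from workcell import manip
s=manip.get_state();print(s['ee_pos'],s['tool_rot'],s['contact_force'])"
```

```text
clock: 12.87
ee_pos: [0.6076, -0.2515, 0.2057]
tool_rot: [-0.0, 1.0, -0.013, -0.0]
contact_force: [0.3, -1.1, -2.1]
finger_gap: 0.221
[ 0.68681296 -0.25413107  0.27599825]
[ 0.60750612 -0.2515494   0.20574068] [-4.35620368e-05  9.99914208e-01 -1.30974424e-02 -1.80287431e-04] [ 0.59174545 -0.12272782 -2.94710492]
```

View pics/w12.png

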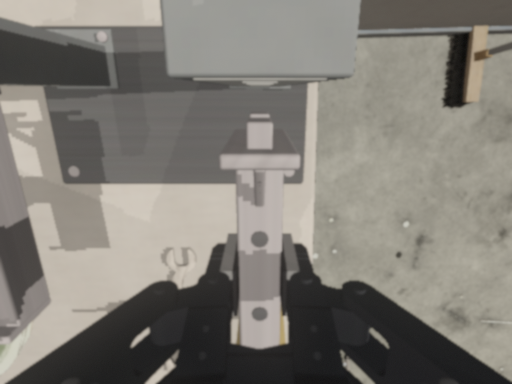

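```bash
python3 -m pendant '[[4,0,0,0,-1],[7,0,0,0,-1],[9,0,0,0,-1],[10,0,0,0,-1],[11,0,0,0,-1],[12,0,0,0,-1],[12,0,0,0,-1]]'
```

```text
clock: 13.5
ee_pos: [0.6198, -0.2519, 0.2058]
tool_rot: [-0.0, 1.0, -0.013, -0.0]
contact_force: [-0.2, 0.5, -3.0]
finger_gap: 0.222
```

```bash
python3 -m pendant '[[1,0,0,0,-1],[1,0,0,0,-1],[2,0,0,0,-1],[2,0,0,0,-1]]'
```

```text
clock: 13.83
ee_pos: [0.6216, -0.2519, 0.2058]
tool_rot: [-0.0, 1.0, -0.013, -0.0]
contact_force: [-2.1, -0.7, -3.4]
finger_gap: 0.221
```

```bash
python3 -m pendant '[[0.5,0,0,0,-1],[1,0,0,0,-1],[1,0,0,0,-1]]'; python3 -m pendant '[[0.5,0,0,0,-1],[1,0,0,0,-1],[1,0,0,0,-1]]'
```

```text
clock: 14.08
ee_pos: [0.6226, -0.2519, 0.2058]
tool_rot: [-0.0, 1.0, -0.013, -0.0]
contact_force: [-3.5, -0.5, -4.2]
finger_gap: 0.218
clock: 14.33
ee_pos: [0.6236, -0.252, 0.2058]
tool_rot: [-0.0, 1.0, -0.013, -0.0]
contact_force: [-3.5, -0.7, -4.2]
finger_gap: 0.223
```

```bash
python3 -m pendant '[[0.5,0,0,0,-1],[1,0,0,0,-1],[1.5,0,0,0,-1],[1.5,0,0,0,-1]]'; python3 -m pendant '[[0.5,0,0,0,-1],[1,0,0,0,-1],[1,0,0,0,-1]]';
```

```text
clock: 14.67
ee_pos: [0.6251, -0.252, 0.2058]
tool_rot: [-0.0, 1.0, -0.013, -0.0]
contact_force: [-4.9, 1.6, -4.1]
finger_gap: 0.217
clock: 14.92
ee_pos: [0.6261, -0.252, 0.2058]
tool_rot: [-0.0, 1.0, -0.013, -0.0]
contact_force: [-5.1, -0.2, -3.7]
finger_gap: 0.22
```

```bash
python3 -m pendant '[[0.5,0,0,0,-1],[1,0,0,0,-1],[1,0,0,0,-1]]'; python3 -m pendant '[[0.5,0,0,0,-1],[1,0,0,0,-1],[1,0,0,0,-1]]';
```

```text
clock: 15.17
ee_pos: [0.6271, -0.252, 0.2057]
tool_rot: [-0.0, 1.0, -0.013, -0.0]
contact_force: [-6.1, 0.2, -4.0]
finger_gap: 0.222
clock: 15.42
ee_pos: [0.6277, -0.2521, 0.2058]
tool_rot: [-0.0, 1.0, -0.013, -0.001]
contact_force: [-9.7, 1.2, -2.5]
finger_gap: 0.219
```

```bash
python3 -m pendant '[[-0.4,0,0,0,-1],[-0.4,0,1,0,-1],[-0.4,0,2,0,-1],[-0.4,0,2,0,-1]]'; python3 -m pendant '[[0,0,1,0,-1],[0,0,2,0,-1],[0,0,2,0,-1]]'
```

```text
clock: 15.75
ee_pos: [0.6276, -0.2522, 0.2047]
tool_rot: [0.0, 1.0, -0.013, 0.0]
contact_force: [-10.6, 1.3, 2.5]
finger_gap: 0.22
clock: 16.0
ee_pos: [0.6275, -0.2523, 0.2029]
tool_rot: [0.0, 1.0, -0.013, 0.0]
contact_force: [-12.2, 1.7, 4.5]
finger_gap: 0.221
```

```bash
python3 -m pendant '[[-0.3,0,1,0,-1],[-0.3,0,2,0,-1],[-0.3,0,2,0,-1]]'; python3 -m pendant '[[0,0,1,0,-1],[0,0,1.5,0,-1],[0,0,1.5,0,-1]]'
```

```text
clock: 16.25
ee_pos: [0.6275, -0.2523, 0.2007]
tool_rot: [0.0, 1.0, -0.013, 0.0]
contact_force: [-8.8, -0.5, 2.8]
finger_gap: 0.223
clock: 16.5
ee_pos: [0.6275, -0.2523, 0.1992]
tool_rot: [0.0, 1.0, -0.013, 0.0]
contact_force: [-8.5, -0.3, 1.5]
finger_gap: 0.217
```

```bash
python3 -m pendant '[[0,0,1,0,-1],[0,0,1.5,0,-1],[0,0,1.5,0,-1]]'; python3 -m pendant '[[0,0,0.5,0,-1],[0,0,1,0,-1],[0,0,1,0,-1]]'
```

```text
clock: 16.75
ee_pos: [0.6275, -0.2523, 0.1977]
tool_rot: [0.0, 1.0, -0.013, 0.0]
contact_force: [-8.5, -0.3, 3.2]
finger_gap: 0.223
clock: 17.0
ee_pos: [0.6275, -0.2522, 0.1966]
tool_rot: [0.0, 1.0, -0.013, 0.0]
contact_force: [-6.1, -0.7, -0.7]
finger_gap: 0.217
```

```bash
python3 -m pendant '[[0,0,0.5,0,-1],[0,0,1,0,-1],[0,0,1,0,-1]]'; python3 -m pendant '[[0,0,0.5,0,-1],[0,0,1,0,-1],[0,0,1,0,-1]]'
```

```text
clock: 17.25
ee_pos: [0.6275, -0.2522, 0.1956]
tool_rot: [0.0, 1.0, -0.013, 0.0]
contact_force: [-6.3, -0.6, 0.7]
finger_gap: 0.214
clock: 17.5
ee_pos: [0.6275, -0.2523, 0.195]
tool_rot: [0.0, 1.0, -0.013, 0.0]
contact_force: [-9.9, 0.8, 3.8]
finger_gap: 0.226
```

```bash
python3 -m pendant '[[0,0,0.5,0,-1],[0,0,1,0,-1],[0,0,1,0,-1]]'; python3 look.py w13 200 60
```

```text
clock: 17.75
ee_pos: [0.6275, -0.2523, 0.1946]
tool_rot: [0.0, 1.0, -0.013, 0.001]
contact_force: [-12.8, 2.0, 8.3]
finger_gap: 0.216
[ 0.70668945 -0.2548163   0.26504186]
```

View pics/w13.png

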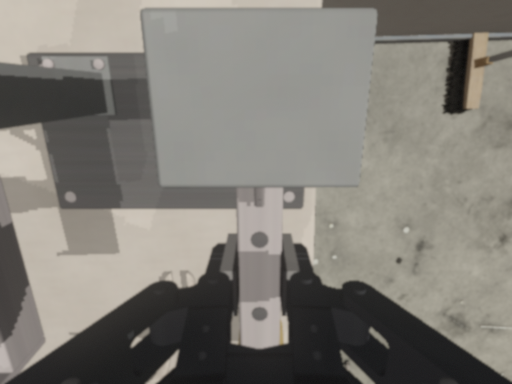

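```bash
python3 -m pendant '[[-0.3,0,0.5,0,-1],[-0.3,0,1,0,-1],[-0.3,0,1,0,-1]]'
```

```text
clock: 18.05
ee_pos: [0.6274, -0.2523, 0.1941]
tool_rot: [0.001, 1.0, -0.013, 0.001]
contact_force: [-11.7, 1.9, 11.8]
finger_gap: 0.22
```

```bash
python3 -m pendant '[[-0.3,0,-1,0,-1],[-0.3,0,-2,0,-1],[-0.3,0,-2,0,-1]]';python3 -m pendant '[[0,0,-1,0,-1],[0,0,-2,0,-1],[0,0,-2,0,-1]]'
```

```text
clock: 18.3
ee_pos: [0.6273, -0.2521, 0.1946]
tool_rot: [0.0, 1.0, -0.013, 0.001]
contact_force: [-0.3, -0.3, 3.0]
finger_gap: 0.221
clock: 18.55
ee_pos: [0.6269, -0.252, 0.1959]
tool_rot: [-0.0, 1.0, -0.013, -0.0]
contact_force: [-0.3, -0.6, -3.7]
finger_gap: 0.224
```

```bash
python3 -m pendant '[[0,0,-1,0,-1],[0,0,-1.5,0,-1],[0,0,-1.5,0,-1]]'
```

```text
clock: 18.8
ee_pos: [0.6267, -0.2519, 0.1969]
tool_rot: [-0.0, 1.0, -0.013, -0.0]
contact_force: [0.2, 1.1, -6.4]
finger_gap: 0.221
```

```bash
python3 -m pendant '[[0,0,-0.5,0,-1],[0,0,-1,0,-1],[0,0,-1,0,-1]]'
```

```text
clock: 19.05
ee_pos: [0.6265, -0.252, 0.1975]
tool_rot: [-0.0, 1.0, -0.013, -0.001]
contact_force: [-1.2, 0.0, -12.0]
finger_gap: 0.218
```

```bash
python3 -m pendant '[[0.2,0,2,0,-1],[0.2,0,4,0,-1],[0.2,0,4.5,0,-1],[0.2,0,4.5,0,-1]]'; python3 -m pendant '[[0,0,0,0,-0.6],[0,0,0,0,-0.2],[0,0,0,0,-0.2],[0,0,0,0,-0.2],[0,0,0,0,-0.2],[0,0,0,0,-0.2]]'
```

```text
clock: 19.38
ee_pos: [0.6273, -0.2522, 0.1947]
tool_rot: [0.0, 1.0, -0.013, 0.001]
contact_force: [-1.9, 0.2, -1.7]
finger_gap: 0.223
clock: 19.88
ee_pos: [0.6271, -0.252, 0.194]
tool_rot: [0.0, 1.0, -0.013, 0.0]
contact_force: [-0.9, 0.1, 0.3]
finger_gap: 0.399
```

Released. Now back straight up, then away to view the result.

```bash
python3 -m pendant '[[0,0,-10,0,-0.2],[0,0,-30,0,-0.2],[0,0,-70,0,-0.2],[0,0,-110,0,-0.2],[0,0,-130,0,-0.2],[-60,0,-130,0,-0.2],[-100,0,-130,0,-0.2],[-100,0,-130,0,-0.2],[-100,0,-130,0,-0.2]]'; python3 look.py w14 200 0; python3 - <<'E'
from h import *
s=snap('side','s2.png'); cv2.imwrite('pics/s2z.png',cv2.resize(s[110:185,225:315],None,fx=8,fy=8,interpolation=cv2.INTER_CUBIC))
for n in ['side','wrist']:
    for r in manip.boxes_of('bracket',n)[:3]: print(n,round(r['score'],2),w(n,r['centre']).round(4))
E
```

```text
clock: 20.63
ee_pos: [0.5244, -0.2494, 0.3258]
tool_rot: [0.001, 1.0, -0.014, 0.001]
contact_force: [-0.3, 0.5, 0.4]
finger_gap: 0.399
[ 0.60503803 -0.25205939  0.39604578]
side 0.5 [ 0.6351 -0.2453  0.1381]
wrist 0.92 [ 0.6207 -0.2507  0.1399]
```

View pics/w14.png

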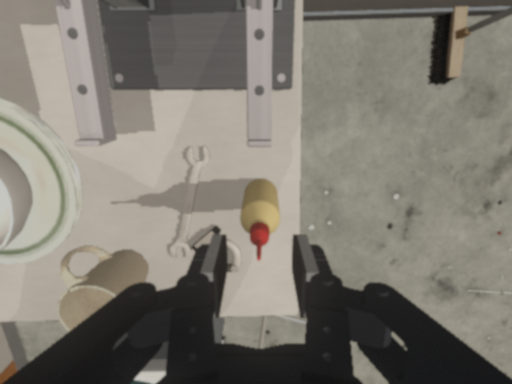

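View pics/s2z.png

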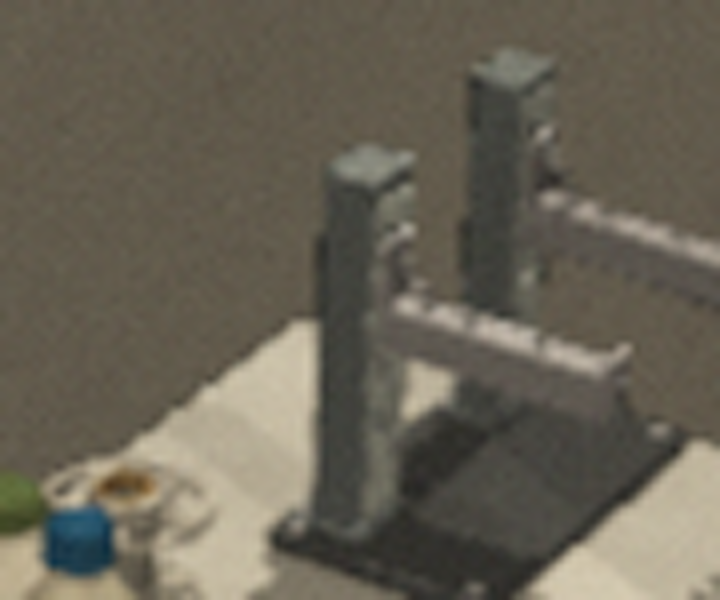

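```bash
python3 -m pendant '[[62,84,0,-1.595,-0.2],[62,84,0,-1.595,-0.2],[62,84,0,-1.595,-0.2],[62,84,0,-1.595,-0.2],[62,84,0,-1.595,-0.2],[62,84,0,-1.595,-0.2],[62,84,0,-1.595,-0.2],[62,84,0,-1.595,-0.2],[62,84,0,-1.595,-0.2],[62,84,0,-1.595,-0.2],[62,84,0,-1.595,-0.2],[62,84,0,-1.595,-0.2],[62,84,0,-1.595,-0.2],[62,84,30,-1.595,-0.2],[62,84,60,-1.595,-0.2],[62,84,65,-1.595,-0.2],[62,84,65,-1.595,-0.2],[62,84,65,-1.595,-0.2]]'; python3 look.py w15 332 60
```

```text
clock: 22.33
ee_pos: [0.5875, -0.3351, 0.2599]
tool_rot: [0.0, 0.708, 0.706, 0.0]
contact_force: [-0.0, 0.0, 0.8]
finger_gap: 0.399
[ 0.58669226 -0.25543168  0.33095425]
```

View pics/w15z.png

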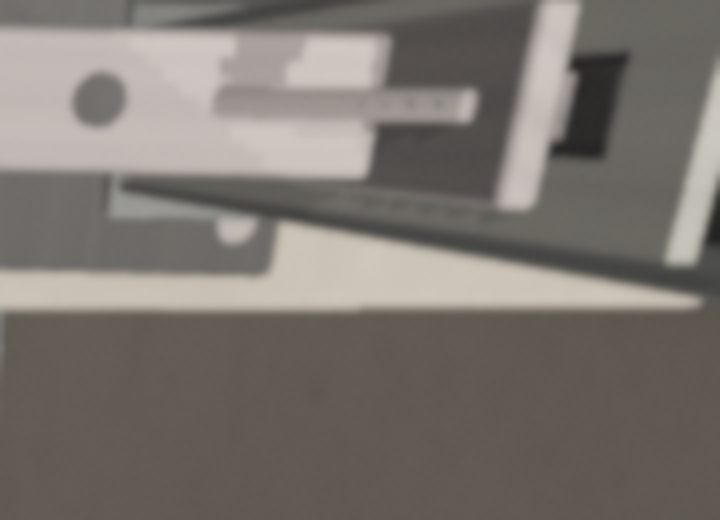

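```bash
python3 - <<'E'
from bp import *
# plate-top back edge (right side of bright band) and front edge, lower corner (y=-12)
f=lambda n,u,v,z:bp(n,(332+u/4-.375,60+v/4-.375),z)
for n,pts,dz in [('w4',[(580,255),(550,250)],0),('w15',[(535,207),(500,203)],.0025)]:
    for p in pts: print(n,f(n,*p,.177+dz))
    s=(633,207) if n=='w4' else (605,157)
    print('slot top',f(n,*s,.183+dz))
    # mid plate
    m=(603,155) if n=='w4' else (557,105)
    print('mid back',f(n,*m,.177+dz),'slot mid',f(n,*((646,157) if n=='w4' else (617,106)),.183+dz))
E
```

```text
w4 [ 0.69208546 -0.12700479  0.177     ]
w4 [ 0.68822996 -0.12639226  0.177     ]
slot top [ 0.69285524 -0.12080959  0.183     ]
mid back [ 0.69220991 -0.11510921  0.177     ] slot mid [ 0.69302775 -0.11516079  0.183     ]
w15 [ 0.68709128 -0.26615883  0.1795    ]
w15 [ 0.68274211 -0.26567685  0.1795    ]
slot top [ 0.69000491 -0.26015939  0.1855    ]
mid back [ 0.68722435 -0.25443374  0.1795    ] slot mid [ 0.69009669 -0.25459703  0.1855    ]
```

```bash
python3 -c "
from workcell import manip
print(manip.get_state()['contact_force']);print(manip.finish_job())"
```

```text
[ 0.64800082 -0.31478667 -0.01604021]
the job is handed in; nothing more can be done
None
```

The loose bracket now hangs in the empty upright's upper pair of slots. The gripper is off it and clear of everything. I handed the job in at about 22 s; it reports no verdict.

- **Locating:** The wrist camera put the strip about 2.5 mm above nominal height and the upright turned about -0.026 rad. A second view of the mate's known slot agreed within about 0.5 mm.
- **Insertion:** The tabs went in without catching. The spring catch pushed back with 2 to 6 N, then the plate met the strip. I pushed the bracket down about 11 mm, with at most about 15 N downward on the arm.
- **Lock:**
  - After it seated, the sideways push of the catch was gone.
  - A test lift was blocked after about 2 to 3 mm, with about 12 N on the wrist, so the catch is holding.
  - I never measured the catch position itself. In the picture the slot above the tab is dark, as it was when empty, which does not settle it.
- **Final view:**
  - The bracket is centred within about 0.3 mm.
  - It looks level beside the mate in the side picture; I did not measure the angle.
- **One disagreement:** The top of the plate stands about 2 mm further off the strip than the mate's does. That is a little more than the stated 1.5 mm of play but within the 3.5 mm limit, so I left it.

I noticed no contact with the bystanders during the moves, but I did not measure their final positions.

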